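# Hold the glass cell in the light path

## Task

Lay the hand lamp in the two V-supports of the light bench with its lens towards the receiver and let go of it. Then take the long glass cell out of the rack, gripping it by its two frosted side faces only and never touching its clear end faces, and hold it upright and free in the light path, centred on the beam midway between lens and receiver, with the clear ends square to the beam. Finish while still holding it there, with the lamp still lying in its supports; do not disturb the short glass cell, the cream silicone block or the green tumbler.

Things in the scene. Friction and masses are not known exactly. Their poses are not given: they have to be found in the camera images.
- bench: Light bench, fixed: aluminium base plate 250 x 90 x 12 mm with two V-supports near one end and a grey receiver (38 x 46 x 46 mm block on a post, top at z = 129 mm) near the other. Origin: centre of the plate's underside; x: along the plate, direction of the beam from lamp to receiver; z up. The beam runs at y = 0, z = 100 mm. The receiver's black aperture ring faces the lamp at x = 64 mm
- saddle (a point): Point midway between the two V-supports (x = -74, y = 0, z = 100 mm in the bench frame) where the middle of the lamp's barrel comes to lie. Each V-support is 8 mm thick along x, at x = -98 and -50 mm (40 mm clear between); the V opens upward at 90 degrees, 28 mm wide at its mouth (about z = 101 mm, nothing above 105), and carries the barrel's axis at z = 100 mm
- beam_mid (a point): Middle of the open light path between lens and receiver: x = 22, y = 0, z = 100 mm in the bench frame; the open gap is 84 mm long
- lamp: Hand lamp, loose, about 90 g, lying on the worktop at the start (axis 11 mm above it): aluminium barrel 18 mm in diameter, 68 mm long, between hexagonal collars 22 mm across flats: lens head 20 mm long at +x, tail 10 mm long at -x with a black button 4 mm proud. Origin: on the axis, mid-barrel; x: along the lamp towards the lens; it may be rolled about x.
- lamp_lens (a point): Centre of the lens face, on the lamp's axis, 54 mm from its origin. In the V's the lamp's collars stand outside the supports with 6 mm play either way along the axis
- lamp_tail (a point): Centre of the lamp's tail end (without the button), on the axis, 44 mm behind its origin
- rack: Grey plastic rack, fixed, 140 x 60 x 16 mm with two wells, each 38 x 22 mm and 12 mm deep, at x = -36 and +36 mm. Origin: centre of its underside; x axis: along the rack, along which the long sides of the wells also lie
- cell: Long glass cell (cuvette), loose, about 75 g, upright in either well of the rack: 36 mm long (own x, the light path), 20 mm wide (own y), 50 mm tall plus a white lid of 4 mm. White frosted faces: the two long sides (+y, -y; 31 mm long, 20 mm apart); clear windows: the two ends (+x, -x). Origin: centre of its underside, 4 mm above the worktop at the start. Either end may face the lamp
- cell_mid (a point): Centre of the long cell's glass body, 25 mm above its underside
- window_a: Clear glass end face of the long cell at its +x end, 18 x 50 mm, 2.5 mm thick: not to be touched by the fingers. Origin: middle of its lower edge
- window_b: Clear glass end face of the long cell at its -x end, 18 x 50 mm, 2.5 mm thick: not to be touched by the fingers. Origin: middle of its lower edge
- short_cell: The other, short glass cell, 20 x 20 mm and 54 mm tall with its lid, loose in the other well: to be left alone. Origin: centre of its underside
- silicone_key: Cream silicone block 27 x 36 x 18 mm, loose on a thin pad, to the right of the rack: to be left alone. Origin: centre of its underside
- tumbler: Green tumbler, 90 mm in diameter, 86 mm tall, loose, behind the rack and left of the bench: to be left alone. Origin: centre of its underside

How it is judged:
By the outcome, as a careful person would: the job done as asked, in the order asked, and still so for the second after the job is handed in, while the arm keeps its last pose, push and grip.
It also fails if it takes over 48 s, if anything falls off the work surface, if the arm or the gripper's body presses on something with over 40 N, if the wrist force passes 120 N, or if a joint passes its speed limit or range.

## Robot

A 7-joint arm with a two-finger parallel gripper is mounted at the origin on a cart in front of the work surface, level with it; the furniture and walls round the work are solid. World frame = base frame: x ahead of the robot, y to its left, z up, the work surface at z = 0. Lengths are in m, angles in rad, forces in N, time in s.
With the tool pointing down it reaches from about 0.425 to 1.025 m from the base axis. Payload 9.4 kg.
Tool frame: the origin (TCP) lies on the centre line of the jaws, within the pads' length; the fingertips stand 14 mm ahead of it and the grasp point (between the pads) lies 5 mm behind it (bot.finger_overhang is the z of the fingertips in the tool frame, in m); z points along the fingers, y is the line along which they close (so a half turn about z gives the same grasp; the last joint's range is limited). The gripper opens to 85 mm and grips with 20 to 120 N. Pads are 22 mm wide; open, the fingers measure 114 mm over their backs; the gripper's body (76 mm by 85 mm) begins 54 mm behind the grasp point. The pads swing forward as they close: fully open they stand 13 mm farther back than shut.
Start: joints at [-1.228, 0.599, -0.003, 1.599, 0.002, 0.943, -0.08], TCP at [0.295, 0.662, 0.245] pointing down, gripper open.
Joint ranges: [-2.57, 2.57], [-0.35, 1.97], [-1.29, 1.29], [0.11, 2.56], [-1.05, 4.19], [0.11, 1.86], [-2.63, 2.63]. Speed limits (rad/s): [2.22, 2.22, 3.01, 3.01, 3.14, 3.14, 3.14].

## Interface

Orientations are given as [roll, pitch, yaw] about the fixed x, y, z axes, in that order (R = Rz(yaw) Ry(pitch) Rx(roll)).
In Python, from plant import bot, camrig, job gives the robot as it stands (bot), with the cameras (camrig) and the job (job).
- The arm moves only by the tool move_tool, called after "Call:" as a command line: name --pt "numbers of a row" for each row, then --argument value for the rest. Schema: {"type":"object","properties":{"offsets":{"type":"array","items":{"type":"array","items":{"type":"number"},"minItems":6,"maxItems":6},"minItems":1,"maxItems":8},"finger_gap":{"type":"number"},"clamp_n":{"type":"number"},"only":{"type":"string"},"quiet":{"type":"boolean"},"lines":{"type":"string"}},"required":["offsets"],"additionalProperties":false}. offsets is a list of rows, 1 to 8 of them, each of 6 numbers: dx, dy, dz in m, then a rotation vector rx, ry, rz in rad; each row is the pose to reach, as a shift and turn from the pose commanded when the call began, along the tool's axes at that moment; what a row does not reach only later rows make up. A row lasts 1/8 s, in which the tool goes at most 0.0625 m and 0.188 rad, less where a joint would pass 70% of its speed; a pose out of reach is approached as far as the arm can. finger_gap is the finger opening in m, set as the call begins (left out keeps the last). The fingers move at their own pace and stop on an object; clamp_n is the grip in N (left out, the last holds). Time passes only in rows, so rows that do not move let the fingers close. The tool returns the time, the measured TCP pose, the force, the opening and the grip force at its end. only (a regular expression) keeps the lines of the reply that match it, lines (a string "A,B") keeps lines A to B, and quiet returns only ok. Input that does not fit is refused with a message, and nothing moves.
- bot.get_obs(): the state, without advancing time (a new reading comes with each control period).
- camrig.camera(name): name is "side" or "top" or "wrist"; returns the picture (400x640x3 uint8, red, green, blue); there is no depth.
- camrig.camera_model(name): a dict with "camera_matrix" (3x3 intrinsics, pixels), "k1" (the pictures are not rectified: a ray, as slopes to the right and down, at radius r is drawn at 1 + k1 r^2 times it, then the intrinsics apply), "world_from_camera" (4x4, takes a point from camera to world coordinates); the wrist camera has in their place "mount" (4x4, takes a point from camera to tool coordinates, whose origin is the TCP and whose axes are the flange's). Camera axes: x right, y up, looking along -z (the intrinsics and any distortion apply to the point x, -y, -z); pixel columns grow to the right and rows downward; lengths in m; the calibration is good to about 2 mm. A picture is of the moment at which its call begins: read the wrist's pose just before it. camera_model takes no time and is no camera call.
- job.hand_in(): hands the job in; it is judged then, once.
The state is a dict: "time": time; "qpos": joint angles; "qvel": joint speeds; "joint_torque": joint torques, N m; "ee_pos": TCP position; "orientation": TCP orientation; "wrist_force": force on the tool from outside, world axes, zero at the start; "ft_torque": the same for the moment, N m; "opening": finger opening in m; "grip_force": force on a finger pad.
Only numpy, scipy, OpenCV 4.12 (cv2) and the standard library are available. Lean on these libraries where they do the work, as an engineer would, in place of code of your own. Each camera call takes 0.05 s, during which the arm holds its last target. There are 200 camera calls.

## Working session

There is one attempt and no reset: what is moved stays moved. The work goes in short steps, Python scripts to look and compute and a tool call to move; the robot and the scene stay as the last step left them, time stands still between calls to the robot, and variables do not carry over. Pictures are saved under pics/ and viewed, at most 11 in all, crops included, and the job is handed in when it is done.

```bash
ls; mkdir -p pics
```

Run:
```python
from plant import bot, camrig, job
import cv2
o=bot.get_obs();print(o['time'],o['ee_pos'],o['orientation'],bot.finger_overhang)
for n in("side","top"):
    cv2.imwrite(f"pics/{n}0.png",camrig.camera(n)[:,:,::-1]);m=camrig.camera_model(n);print(m)
print(camrig.camera_model("wrist"))
```

```text
pics
plant.py
0.0 [0.29533054 0.66163593 0.24440905] [-3.14003730e+00  1.43802050e-04  2.72185403e+00] 0.014
{'camera_matrix': array([[488.53695951,   0.        , 316.69902536],
       [  0.        , 488.53695951, 200.62614425],
       [  0.        ,   0.        ,   1.        ]]), 'k1': -0.030174783179705865, 'world_from_camera': array([[ 0.897752  ,  0.27123852, -0.34708934,  0.23510735],
       [-0.44042761,  0.5671037 , -0.69600065, -0.45767671],
       [ 0.00805346,  0.77770371,  0.62857942,  0.68902189],
       [ 0.        ,  0.        ,  0.        ,  1.        ]])}
{'camera_matrix': array([[416.35160188,   0.        , 314.57439946],
       [  0.        , 416.35160188, 195.47932986],
       [  0.        ,   0.        ,   1.        ]]), 'k1': -0.0835265453959495, 'world_from_camera': array([[-0.02708664,  0.99558908, -0.08982596,  0.48044656],
       [-0.99956571, -0.02593193,  0.0139974 ,  0.23409106],
       [ 0.0116063 ,  0.09016609,  0.99585911,  0.9723246 ],
       [ 0.        ,  0.        ,  0.        ,  1.        ]])}
{'camera_matrix': array([[334.66676253,   0.        , 322.12408913],
       [  0.        , 334.66676253, 201.53891486],
       [  0.        ,   0.        ,   1.        ]]), 'k1': -0.04567265227928749, 'mount': array([[-6.04942118e-05,  9.48817582e-01,  3.15824622e-01,
         8.16232311e-02],
       [ 9.99999479e-01, -2.64404603e-04,  9.85882340e-04,
         9.30927369e-04],
       [ 1.01892798e-03,  3.15824517e-01, -9.48817072e-01,
        -1.29180927e-01],
       [ 0.00000000e+00,  0.00000000e+00,  0.00000000e+00,
         1.00000000e+00]])}
```

View pics/top0.png

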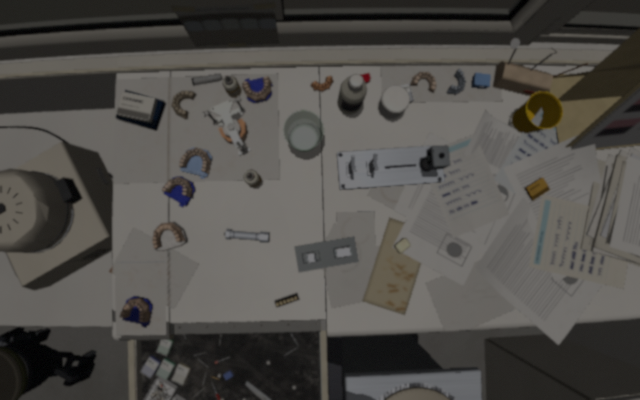

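View pics/side0.png

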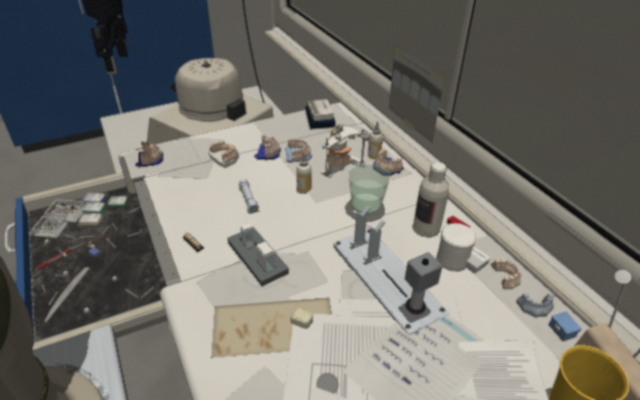

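The top view shows the lamp at about (225–270, 236), the rack at (326,253), the bench at (392,166) with V-supports at (350,165) and (375,165), the receiver at (436,158), the tumbler at (304,132) and the silicone at (402,244). In the side view the lamp is at (249,195) and the rack at (257,254). Next I'll zoom in on both and compute coarse positions.

Create h.py:
```python
from plant import bot, camrig, job
import numpy as np, cv2
from scipy.spatial.transform import Rotation as R
def model(n,pose=None):
    m=camrig.camera_model(n)
    if n!="wrist": T=m["world_from_camera"]
    else:
        T=np.eye(4);T[:3,:3]=R.from_euler('xyz',pose[1]).as_matrix();T[:3,3]=pose[0];T=T@m["mount"]
    return m["camera_matrix"],m["k1"],T
def rays(M,px):
    K,k,T=M
    p=cv2.undistortPoints(np.array(px,float).reshape(-1,1,2),K,np.array([k,0,0,0.]))[:,0]
    d=np.c_[p[:,0],-p[:,1],-np.ones(len(p))]@T[:3,:3].T
    return T[:3,3],d
def at_z(M,px,z):
    o,d=rays(M,px); return o+d*((z-o[2])/d[:,2])[:,None]
def proj(M,P):
    K,k,T=M
    c=(np.atleast_2d(P)-T[:3,3])@T[:3,:3]; c=c*[1,-1,-1]
    return cv2.projectPoints(c,np.zeros(3),np.zeros(3),K,np.array([k,0,0,0.]))[0][:,0]
def tri(M1,p1,M2,p2):
    (a,d),(b,e)=rays(M1,[p1]),rays(M2,[p2]);d=d[0]/np.linalg.norm(d);e=e[0]/np.linalg.norm(e)
    s=np.linalg.lstsq(np.c_[d,-e],b-a,rcond=None)[0];x,y=a+s[0]*d,b+s[1]*e
    return (x+y)/2,np.linalg.norm(x-y)
def snap(name):
    """wrist picture and its pose, saved"""
    o=bot.get_obs();im=camrig.camera("wrist")[:,:,::-1]
    cv2.imwrite(f"pics/{name}.png",im);np.save(f"pics/{name}.npy",np.r_[o['ee_pos'],o['orientation']]);return o
def load(name):
    p=np.load(f"pics/{name}.npy");return model("wrist",(p[:3],p[3:]))
```

Run:
```python
from h import *
t=cv2.imread("pics/top0.png");s=cv2.imread("pics/side0.png")
a=cv2.resize(t[125:285,215:455],(800,533),interpolation=3)
cv2.imwrite("pics/topc.png",cv2.convertScaleAbs(a,alpha=1.5))
M=model("top")
for n,p,z in(("lampL",(225,235),.011),("lampR",(270,237),.011),("rack",(326,253),.016),("cellL",(310,257),.058),("cellR",(343,252),.058),("V1",(350,165),.1),("V2",(375,165),.1),("rec",(437,158),.129),("sil",(402,244),.018),("tum",(304,132),.086)):
    print(n,at_z(M,[p],z)[0].round(3))
```

```text
lampL [0.481 0.429 0.011]
lampR [0.474 0.326 0.011]
rack [0.434 0.198 0.016]
cellL [0.429 0.235 0.058]
cellR [0.437 0.163 0.058]
V1 [0.622 0.145 0.1  ]
V2 [0.621 0.092 0.1  ]
rec [ 0.628 -0.034  0.129]
sil [0.45  0.023 0.018]
tum [0.699 0.241 0.086]
```

View pics/topc.png

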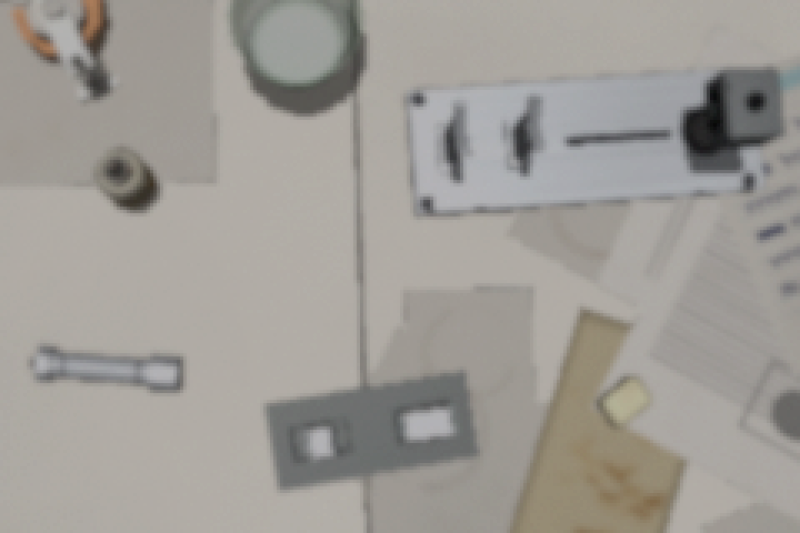

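The lamp's wide lens head points right in the picture (−y). The long cell's lid is in the right well, and the bench beam runs towards −y at a slight tilt. I'll move over the lamp for wrist views.

Call:
move_tool --pt "-0.07 -0.045 0 0 0 0.18" --pt "-0.14 -0.09 0 0 0 0.36" --pt "-0.21 -0.135 0 0 0 0.54" --pt "-0.283 -0.185 0 0 0 0.72" --pt "-0.283 -0.185 0 0 0 0.9" --pt "-0.283 -0.185 0 0 0 1.08" --pt "-0.283 -0.185 0 0 0 1.08" --pt "-0.283 -0.185 0 0 0 1.08" --finger_gap 0.05

```text
time: 1.1
ee_pos: [0.4777, 0.3788, 0.245]
orientation: [-3.141, -0.0, 1.645]
wrist_force: [-0.1, -0.1, -1.4]
opening: 0.05
grip_force: 0.0
```

```bash
python3 -c "
from h import *
o=snap('w1');print(o['ee_pos'],o['orientation'],o['wrist_force'])
im=cv2.imread('pics/w1.png');cv2.imwrite('pics/w1v.png',cv2.convertScaleAbs(im,alpha=1.5))"
```

```text
[0.47773774 0.37883663 0.24503297] [-3.14092631e+00 -2.55900917e-04  1.64544045e+00] [-0.11941794 -0.05898123 -1.37334871]
```

View pics/w1v.png

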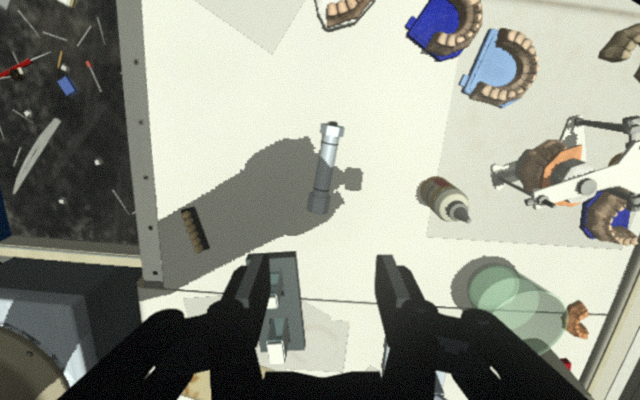

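The wrist view shows the lamp with its tail at about (332,124) and its lens at about (317,210), and the rack and glass cells behind the fingers. I'll take a second, lower view from a shifted place.

Call:
move_tool --pt "-0.02 0 0.05 0 0 0" --pt "-0.03 0 0.1 0 0 0" --pt "-0.03 0 0.1 0 0 0" --pt "-0.03 0 0.1 0 0 0"

```text
time: 1.65
ee_pos: [0.481, 0.3494, 0.1465]
orientation: [3.141, -0.001, 1.644]
wrist_force: [0.1, -0.5, 0.3]
opening: 0.0501
grip_force: 0.0
```

```bash
python3 -c "
from h import *
o=snap('w2');print(o['ee_pos'],o['orientation'])
a=cv2.imread('pics/w1.png')[105:235,270:370];b=cv2.imread('pics/w2.png')
M=load('w1');M2=load('w2')
P=at_z(M,[(332,124),(317,210)],.011);print(P);print(proj(M2,P))
q=proj(M2,P).mean(0).astype(int);print(q)
c0,r0=q[0]-80,max(q[1]-100,0)
b=b[r0:r0+200,c0:c0+160];print('crop2 origin',c0,r0)
v=np.hstack([cv2.resize(a,(400,520),interpolation=3),cv2.resize(b,None,fx=2.5,fy=2.5,interpolation=3)[:520] if b.shape[0]*2.5>=520 else cv2.copyMakeBorder(cv2.resize(b,None,fx=2.5,fy=2.5),0,520-int(b.shape[0]*2.5),0,0,0)])
cv2.imwrite('pics/lampv.png',v);print(v.shape)"
```

```text
[0.48098236 0.34939702 0.14648769] [ 3.14073754e+00 -1.10563528e-03  1.64357081e+00]
[[0.48427792 0.42743716 0.011     ]
 [0.47514886 0.32914465 0.011     ]]
[[333.87590145  96.95310918]
 [313.46584082 216.95772161]]
[323 156]
crop2 origin 243 56
(520, 800, 3)
```

View pics/lampv.png

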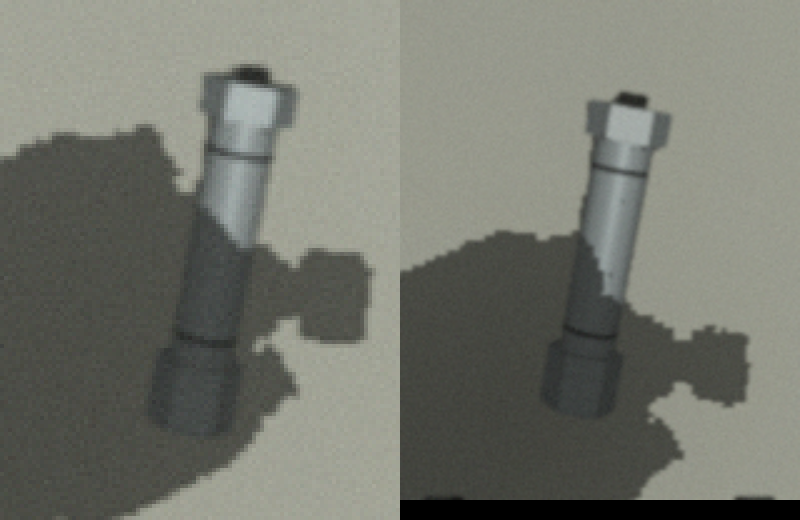

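Left crop (×4, origin (270,105)): barrel rings centred at (238,154) and (205,339). Right crop (×2.5, origin (243,56)): the same rings at (219,170) and (190,331). The narrow tail with the black button is at the top and the larger lens head at the bottom.

```bash
python3 -c "
from h import *
M=load('w1');M2=load('w2')
f=lambda x,y:(270+x/4,105+y/4); g=lambda x,y:(243+x/2.5,56+y/2.5)
A,e=tri(M,f(238,154),M2,g(219,170));B,e2=tri(M,f(205,339),M2,g(190,331));print(A,e,B,e2)
# ends: collar shoulders & end faces at ~ axis height
for n,p,q in(('tailend',f(252,82),g(631-400,104)),('lensend',f(193,434),g(578-400,414)),('tailshoulder',f(243,128),g(624-400,147)),('lensshoulder',f(204,349),g(588-400,340))):
    print(n,at_z(M,[p],.016)[0].round(4),at_z(M2,[q],.016)[0].round(4),tri(M,p,M2,q))
d=B-A;print('yaw',np.arctan2(d[1],d[0]))
"
```

```text
[0.48304874 0.40805689 0.0210481 ] 0.00010962632421979521 [0.47711899 0.37590342 0.08517576] 0.0005082358265157356
tailend [0.4853 0.4264 0.016 ] [0.4853 0.4271 0.016 ] (array([0.48494901, 0.42727836, 0.0247645 ]), np.float64(2.4204414622505502e-05))
lensend [0.4768 0.3268 0.016 ] [0.476 0.327 0.016] (array([0.47637718, 0.32921722, 0.02196453]), np.float64(0.0007921672135465853))
tailshoulder [0.4839 0.4143 0.016 ] [0.4842 0.4145 0.016 ] (array([0.48393861, 0.41476639, 0.01978655]), np.float64(0.000298771657158662))
lensshoulder [0.4781 0.3524 0.016 ] [0.4776 0.353  0.016 ] (array([0.4768679 , 0.37511175, 0.09019061]), np.float64(0.0005089952086533594))
yaw -1.7531676701285257
```

Call:
move_tool --pt "0.0335 0.0025 0.03 0 0 0.09" --pt "0.0335 0.0025 0.06 0 0 0.17" --pt "0.0335 0.0025 0.09 0 0 0.17" --pt "0.0335 0.0025 0.11 0 0 0.17" --pt "0.0335 0.0025 0.12 0 0 0.17" --pt "0.0335 0.0025 0.1285 0 0 0.17" --pt "0.0335 0.0025 0.1285 0 0 0.17" --pt "0.0335 0.0025 0.1285 0 0 0.17" --finger_gap 0.05

```text
time: 2.7
ee_pos: [0.4811, 0.3816, 0.0174]
orientation: [3.141, -0.001, 1.472]
wrist_force: [-0.2, 1.1, -0.6]
opening: 0.05
grip_force: 0.0
```

Call:
move_tool --pt "0 0 0 0 0 0" --pt "0 0 0 0 0 0" --pt "0 0 0 0 0 0" --pt "0 0 0 0 0 0" --pt "0 0 0 0 0 0" --pt "0 0 0 0 0 0" --finger_gap 0 --clamp_n 30

```text
time: 3.45
ee_pos: [0.4809, 0.3816, 0.0173]
orientation: [3.141, -0.001, 1.472]
wrist_force: [-1.2, 0.3, 6.1]
opening: 0.0166
grip_force: 29.2
```

Call:
move_tool --pt "0 0 -0.03 0 0 0" --pt "0 0 -0.08 0 0 0" --pt "0 0 -0.13 0 0 0" --pt "0 0 -0.18 0 0 0" --pt "0 0 -0.18 0 0 0"

```text
time: 4.08
ee_pos: [0.4823, 0.3825, 0.2005]
orientation: [3.137, -0.005, 1.472]
wrist_force: [0.1, 0.5, -2.3]
opening: 0.0166
grip_force: 29.7
```

The grasp held. Now over the bench to measure it.

Call:
move_tool --pt "-0.05 0.03 -0.02 0 0 -0.05" --pt "-0.1 0.06 -0.035 0 0 -0.1" --pt "-0.15 0.09 -0.035 0 0 -0.17" --pt "-0.2 0.12 -0.035 0 0 -0.17" --pt "-0.237 0.144 -0.035 0 0 -0.17" --pt "-0.237 0.144 -0.035 0 0 -0.17" --pt "-0.237 0.144 -0.035 0 0 -0.17"

```text
time: 4.95
ee_pos: [0.5999, 0.1318, 0.2306]
orientation: [-3.14, -0.0, 1.642]
wrist_force: [0.9, -0.3, -1.5]
opening: 0.0167
grip_force: 29.7
```

```bash
python3 -c "
from h import *
o=snap('w3');print(o['ee_pos'],o['orientation'],o['wrist_force'])
im=cv2.imread('pics/w3.png');cv2.imwrite('pics/w3v.png',cv2.resize(cv2.convertScaleAbs(im,alpha=1.4),(800,500),interpolation=3))"
```

```text
[0.59992554 0.13182474 0.23063666] [-3.13964000e+00 -1.36473735e-04  1.64197693e+00] [ 0.91393817 -0.29394512 -1.52009234]
```

View pics/w3v.png

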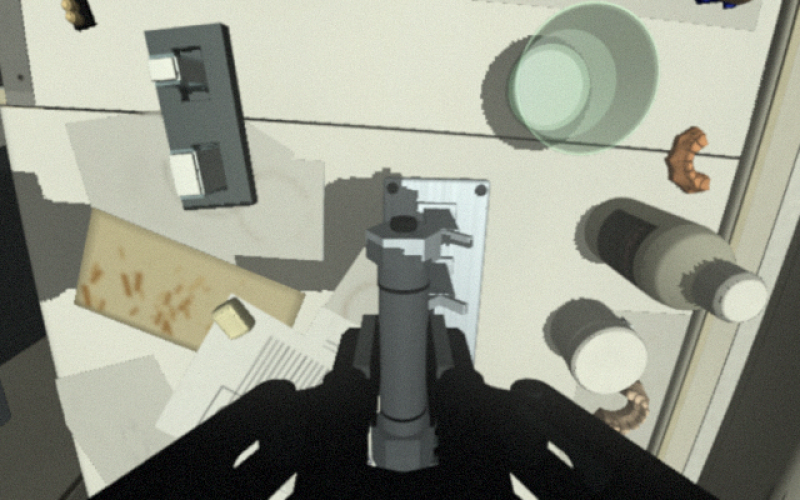

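The lamp is held straight (axis at col ≈404 of 800). The bench is to its right: plate corners at (386,180) and (489,181), screws at (392,188) and (481,190), and V-tips at (470,240) and (463,305). The tumbler stands clear at (585,80). I'll shift so that the bench is unobstructed.

Call:
move_tool --pt "0.035 -0.035 -0.02 0 0 0" --pt "0.07 -0.06 -0.03 0 0 0" --pt "0.07 -0.06 -0.03 0 0 0" --pt "0.07 -0.06 -0.03 0 0 0"

```text
time: 5.5
ee_pos: [0.5354, 0.1979, 0.2617]
orientation: [3.142, 0.0, 1.644]
wrist_force: [0.8, -0.5, -0.3]
opening: 0.0166
grip_force: 29.7
```

```bash
python3 -c "
from h import *
o=snap('w4');print(o['ee_pos'],o['orientation'],o['wrist_force'])
im=cv2.imread('pics/w4.png');t=cv2.imread('pics/top0.png')
a=cv2.resize(im[125:385,320:520],(400,520),interpolation=3)
b=cv2.resize(t[140:200,330:460],(400,185),interpolation=3)
M=load('w4');print(proj(M,[[.622,.145,.1],[.62,.092,.1],[.6,.0,.012]]))
c=cv2.resize(cv2.imread('pics/w3.png')[130:290,290:410],None,fx=2.5,fy=2.5,interpolation=3)[:335,:300]
d=np.zeros((520,400,3),np.uint8);d[:185]=b;d[185:,:300]=c
cv2.imwrite('pics/w4v.png',cv2.convertScaleAbs(np.hstack([a,d]),alpha=1.3))"
```

```text
[0.53540972 0.19791842 0.26166724] [3.14154509e+00 2.62287413e-05 1.64416633e+00] [ 0.83513547 -0.48951519 -0.33823642]
[[408.00433949 245.16128638]
 [397.78940361 292.22257575]
 [359.25319266 312.323826  ]]
```

View pics/w4v.png

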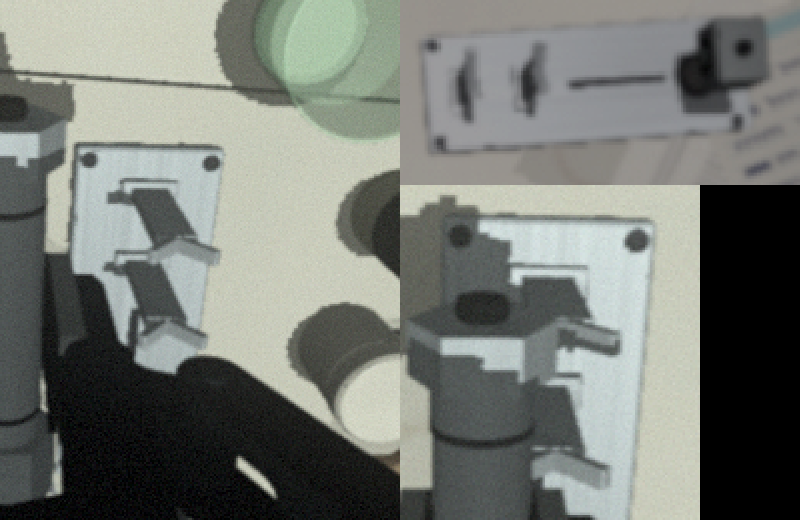

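Left crop (×2, origin (320,125)): plate corners at (76,144) and (222,149). The V mouths have tips at about (150,260)/(218,255) and (137,345)/(205,340), and apexes at (182,238) and (168,320). The top view gives corners at (421,41), (430,152) and (747,131). Now a bench pose fit.

Create fit.py:
```python
from h import *
from scipy.optimize import least_squares
f4=lambda x,y:(320+x/2,125+y/2); f3=lambda x,y:(290+(x-400)/2.5,130+(y-185)/2.5); ft=lambda x,y:(330+(x-400)/3.077,140+y/3.077)
M3,M4,Mt=load('w3'),load('w4'),model('top')
C=lambda sx,sy:(sx*.125,sy*.045,.012)
D={'w4':[(M4,f4(76,144),C(-1,-1)),(M4,f4(222,149),C(-1,1))],
'w3':[(M3,f3(443,217),C(-1,-1)),(M3,f3(654,222),C(-1,1))],
'top':[(Mt,ft(421,41),C(-1,1)),(Mt,ft(430,152),C(-1,-1)),(Mt,ft(747,131),C(1,-1))]}
E=[(M4,f4(200,345),.045),(M3,f3(630,519),.045)]
def W(p,q):
    c,s=np.cos(p[2]),np.sin(p[2]);return np.array([p[0]+c*q[0]-s*q[1],p[1]+s*q[0]+c*q[1],q[2]])
def B(p,w):
    c,s=np.cos(p[2]),np.sin(p[2]);d=np.array(w)[:2]-p[:2];return np.array([c*d[0]+s*d[1],-s*d[0]+c*d[1]])
def fit(obs,edges=[]):
    def r(p):
        o=[]
        for M,px,q in obs:o+=list(B(p,at_z(M,[px],q[2])[0])-q[:2])
        for M,px,y in edges:o.append(B(p,at_z(M,[px],.012)[0])[1]-y)
        return np.array(o)*1000
    s=least_squares(r,[.61,.04,-1.5]);return s.x,s.fun
if __name__=="__main__":
    for n,o,e in(('w4',D['w4'],E[:1]),('w3',D['w3'],E[1:]),('top',D['top'],[]),('w',D['w3']+D['w4'],E)):
        p,r=fit(o,e);print(n,p.round(4),r.round(1),'saddle',W(p,(-.074,0,.1)).round(4))
    p=fit(D['w3']+D['w4'],E)[0]
    print('pred V tips in crop w4:',[((proj(M4,W(p,(x,y,z)))[0]-[320,125])*2).round(0) for x in(-.094,-.046) for y,z in((-.014,.101),(.014,.101),(0,.087))])
    print('V tips meas in bench', [B(p,at_z(M4,[f4(*t)],.101)[0]).round(4) for t in((150,258),(218,248),(137,345),(205,333))])
```

```bash
python3 fit.py
```

```text
w4 [ 0.632   0.0394 -1.5122] [-0.9  0.9  0.9 -1.5  0.6] saddle [0.6276 0.1133 0.1   ]
w3 [ 0.6315  0.0382 -1.5226] [ 0.   1.2 -0.  -1.1 -0. ] saddle [0.628  0.1121 0.1   ]
top [ 0.6283  0.0411 -1.5247] [ 2.1 -2.8  2.2  2.  -4.3  0.8] saddle [0.6249 0.115  0.1   ]
w [ 0.6317  0.0388 -1.5175] [ 0.4  1.6  0.8 -0.7 -1.3  0.5  0.1 -1.9  0.9 -0.3] saddle [0.6278 0.1127 0.1   ]
pred V tips in crop w4: [array([153., 264.]), array([211., 265.]), array([175., 252.]), array([145., 349.]), array([199., 349.]), array([166., 333.])]
V tips meas in bench [array([-0.0974, -0.016 ]), array([-0.1033,  0.0164]), array([-0.048, -0.018]), array([-0.0556,  0.0159])]
```

Call:
move_tool --pt "-0.045 0.04 0 0 0 0.022" --pt "-0.093 0.086 0 0 0 0.022" --pt "-0.093 0.086 0.03 0 0 0.022" --pt "-0.093 0.086 0.07 0 0 0.022" --pt "-0.093 0.086 0.1 0 0 0.022" --pt "-0.093 0.086 0.125 0 0 0.022" --pt "-0.093 0.086 0.131 0 0 0.022" --pt "-0.093 0.086 0.131 0 0 0.022"

```text
time: 6.55
ee_pos: [0.6285, 0.1096, 0.1307]
orientation: [-3.141, 0.0, 1.619]
wrist_force: [-0.1, 0.4, -1.5]
opening: 0.017
grip_force: 29.8
```

```bash
python3 -c "
from h import *
o=snap('w5');print(o['ee_pos'],o['orientation'],o['wrist_force'])
im=cv2.imread('pics/w5.png')
s=camrig.camera('side')[:,:,::-1];cv2.imwrite('pics/side5.png',s)
M=model('side');print(proj(M,[[.628,.1125,.1]]))
a=cv2.resize(im[100:400,215:425],(420,600),interpolation=3)
q=proj(M,[[.628,.1125,.1]])[0].astype(int);b=s[q[1]-75:q[1]+75,q[0]-47:q[0]+48]
b=cv2.resize(b,(380,600),interpolation=3)
cv2.imwrite('pics/w5v.png',cv2.convertScaleAbs(np.hstack([a,b]),alpha=1.4))"
```

```text
[0.62849255 0.10963211 0.1306994 ] [-3.14124856e+00  4.36361292e-04  1.61898886e+00] [-0.13735709  0.39008191 -1.53743723]
[[369.05270382 215.85175654]]
```

View pics/w5v.png

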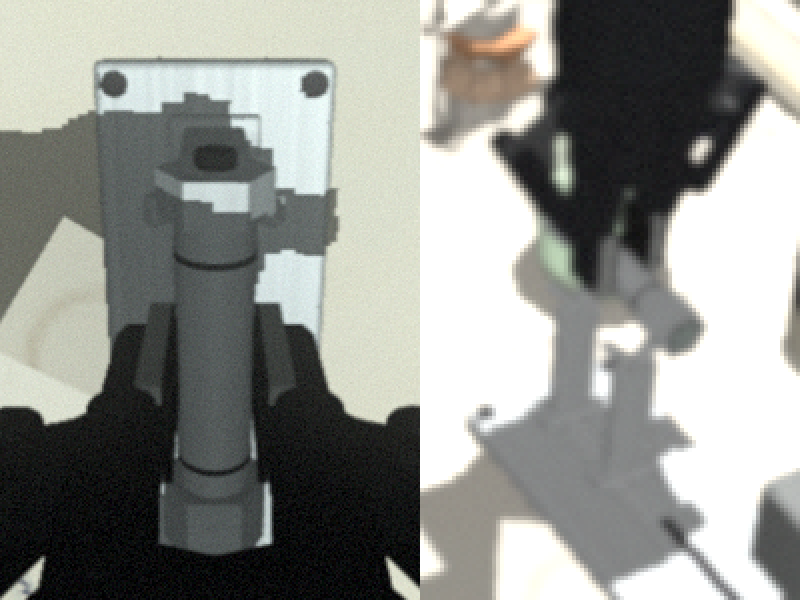

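The wrist view shows the plate centred and square under the lamp (plate corners at (95,61)/(335,61), lamp axis at col 215). In the side view the lamp hangs above both V's. Checking the axial fit.

```bash
python3 -c "
from h import *
M=load('w5');f=lambda x,y:(215+x/2,100+y/2)
P=at_z(M,[f(95,61),f(335,61)],.012);print(P)
d=P[1]-P[0];n=np.array([-d[1],d[0]])/np.hypot(*d[:2]);n=n*np.sign(-n[1]);yaw=np.arctan2(n[1],n[0]);print('yaw',yaw,'saddle',P.mean(0)[:2]+n*.051,'beam_mid',P.mean(0)[:2]+n*.147)
T=at_z(M,[f(215,262),f(215,468)],.1307-.0063+.009);print('rings',T, 'mid',T.mean(0))
print(at_z(M,[f(215,190)],.1355)[0])
"
```

```text
[[0.58219448 0.16166646 0.012     ]
 [0.6698829  0.16590983 0.012     ]]
yaw -1.5224425850575263 saddle [0.62850377 0.11284775] beam_mid [0.63314392 0.01695996]
rings [[0.62744132 0.13692474 0.1334    ]
 [0.62996054 0.08503269 0.1334    ]] mid [0.62870093 0.11097872 0.1334    ]
[0.62666006 0.15305512 0.1355    ]
```

Call:
move_tool --pt "0.002 0 0.005 0 0 0" --pt "0.002 0 0.01 0 0 0" --pt "0.002 0 0.015 0 0 0" --pt "0.002 0 0.019 0 0 0" --pt "0.002 0 0.022 0 0 0" --pt "0.002 0 0.022 0 0 0"

```text
time: 7.4
ee_pos: [0.628, 0.1122, 0.1085]
orientation: [-3.141, 0.0, 1.62]
wrist_force: [0.2, -0.3, -1.2]
opening: 0.0166
grip_force: 29.8
```

Call:
move_tool --pt "0 0 0.001 0 0 0" --pt "0 0 0.002 0 0 0" --pt "0 0 0.002 0 0 0"

```text
time: 7.78
ee_pos: [0.6281, 0.1123, 0.1068]
orientation: [3.142, -0.0, 1.62]
wrist_force: [-0.1, 0.5, -0.4]
opening: 0.0165
grip_force: 29.8
```

Call:
move_tool --pt "0 0 0.001 0 0 0" --pt "0 0 0.001 0 0 0" --pt "0 0 0.001 0 0 0"

```text
time: 8.15
ee_pos: [0.6283, 0.1123, 0.1062]
orientation: [3.141, -0.0, 1.62]
wrist_force: [-1.1, 0.1, 5.9]
opening: 0.0166
grip_force: 30.4
```

Call:
move_tool --pt "0 0 0.001 0 0 0" --pt "0 0 0.001 0 0 0" --pt "0 0 0.001 0 0 0"

```text
time: 8.52
ee_pos: [0.6283, 0.1123, 0.106]
orientation: [3.141, -0.001, 1.62]
wrist_force: [-4.2, -1.6, 13.9]
opening: 0.0169
grip_force: 31.3
```

Contact in the V's. Release and retreat upward, then look.

Call:
move_tool --pt "0 0 -0.001 0 0 0" --pt "0 0 -0.001 0 0 0" --pt "0 0 -0.001 0 0 0" --pt "0 0 -0.001 0 0 0" --finger_gap 0.04

```text
time: 9.02
ee_pos: [0.628, 0.1123, 0.1056]
orientation: [-3.141, 0.0, 1.62]
wrist_force: [0.1, 0.2, 0.1]
opening: 0.0398
grip_force: 0.0
```

Call:
move_tool --pt "0 0 -0.01 0 0 0" --pt "0 0 -0.03 0 0 0" --pt "0 0 -0.06 0 0 0" --pt "0 0 -0.1 0 0 0" --pt "0 0 -0.1 0 0 0"

```text
time: 9.65
ee_pos: [0.6298, 0.1123, 0.2095]
orientation: [3.136, -0.001, 1.62]
wrist_force: [0.9, 0.3, -0.1]
opening: 0.0401
grip_force: 0.0
```

```bash
python3 -c "
from h import *
o=snap('w6');print(o['ee_pos'],o['orientation'],o['wrist_force'])
im=cv2.imread('pics/w6.png')
s=camrig.camera('side')[:,:,::-1];cv2.imwrite('pics/side6.png',s)
t=camrig.camera('top')[:,:,::-1];cv2.imwrite('pics/top6.png',t)
a=cv2.resize(im[100:400,215:425],(420,600),interpolation=3)
b=cv2.resize(s[141:291,322:417],(380,600),interpolation=3)
cv2.imwrite('pics/w6v.png',cv2.convertScaleAbs(np.hstack([a,b]),alpha=1.3))"
```

```text
[0.62980511 0.11228494 0.20951667] [ 3.13580123e+00 -1.16002045e-03  1.61953799e+00] [ 0.85798958  0.25407896 -0.12089592]
```

View pics/w6v.png

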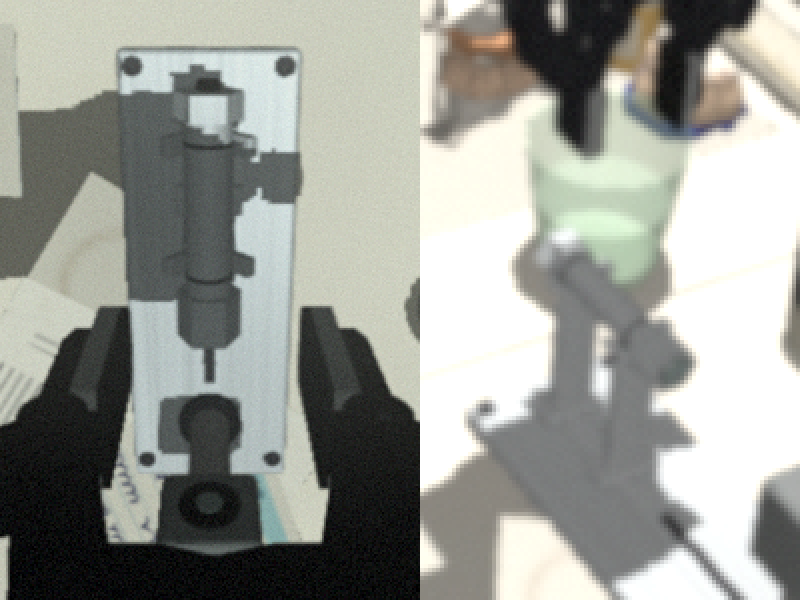

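The lamp lies in both V's with its lens to the receiver. In the left crop the plate corners are at (118,48), (301,48), (283,473) and (136,470), and the aperture ring is at (209,502). Refine the bench pose and coarsely locate the cell.

```bash
python3 -c "
from fit import *
M=load('w6');f=lambda x,y:(215+x/2,100+y/2)
o=[(M,f(118,48),C(-1,-1)),(M,f(301,48),C(-1,1)),(M,f(283,473),C(1,1)),(M,f(136,470),C(1,-1))]
p,r=fit(o);print(p,r.round(1),'mid',W(p,(.022,0,.1)),W(p,(-.074,0,.1)))
L=at_z(M,[f(209,145),f(209,281)],.109);d=L[1]-L[0];print('lamp rings',L,'mid',L.mean(0),np.arctan2(d[1],d[0]))
print('ring',B(p,at_z(M,[f(209,502)],.1)[0]))
g=lambda x,y:(x/1.25,y/1.25)
print('rack corners w3',at_z(M3,[g(*q) for q in((147,32),(226,25),(256,203),(186,209))],.016))
print('lid w3',at_z(M3,[g(187,174)],.058))
tt=lambda x,y:(215+x/3.3333,125+y/3.3333)
print('top',at_z(Mt,[tt(427,424)],.058),at_z(Mt,[tt(*q) for q in((268,405),(465,373),(478,455),(281,488))],.016))
"
```

```text
[ 0.63177138  0.03997104 -1.52566868] [ 1.1  1.   0.9 -1.3  0.1 -0.8 -2.1  1.1] mid [0.63276385 0.01799343 0.1       ] [0.62843307 0.1138957  0.1       ]
lamp rings [[0.62717829 0.13937848 0.109     ]
 [0.62960106 0.08695561 0.109     ]] mid [0.62838967 0.11316705 0.109     ] -1.5246131615533987
ring [6.57575029e-02 2.35152633e-05]
rack corners w3 [[0.39560238 0.26078494 0.016     ]
 [0.45694387 0.26842913 0.016     ]
 [0.47565045 0.13358678 0.016     ]
 [0.41517588 0.12433501 0.016     ]]
lid w3 [[0.44012708 0.16154067 0.058     ]]
top [[0.43694062 0.16231706 0.058     ]] [[0.45092042 0.26758286 0.016     ]
 [0.46902935 0.13174182 0.016     ]
 [0.41278239 0.12470075 0.016     ]
 [0.39427955 0.26007743 0.016     ]]
```

Call:
move_tool --pt "0.02 -0.05 0 0 0 0" --pt "0.04 -0.1 0 0 0 -0.094" --pt "0.06 -0.15 0 0 0 -0.094" --pt "0.074 -0.187 0 0 0 -0.094" --pt "0.074 -0.187 0 0 0 -0.094" --pt "0.074 -0.187 0 0 0 -0.094" --finger_gap 0.05

```text
time: 10.55
ee_pos: [0.4384, 0.177, 0.2055]
orientation: [3.141, 0.0, 1.714]
wrist_force: [-0.4, -0.6, -0.2]
opening: 0.0497
grip_force: 0.0
```

```bash
python3 -c "
from h import *
snap('c1')"
```

Call:
move_tool --pt "-0.05 0 0.02 0 0 0" --pt "-0.05 0 0.04 0 0 0" --pt "-0.05 0 0.04 0 0 0" --pt "-0.05 0 0.04 0 0 0"

```text
time: 11.1
ee_pos: [0.4456, 0.1276, 0.166]
orientation: [3.141, 0.0, 1.713]
wrist_force: [0.2, 0.0, -0.1]
opening: 0.0502
grip_force: 0.0
```

```bash
python3 -c "
from h import *
snap('c2');v=[]
for n in('c1','c2'):
    M=load(n);q=proj(M,[[.441,.161,.058]])[0];print(n,q,np.load(f'pics/{n}.npy').round(4))
    c0,r0=int(q[0])-65,int(q[1])-60;print(c0,r0)
    v.append(cv2.resize(cv2.imread(f'pics/{n}.png')[r0:r0+150,c0:c0+130],None,fx=3,fy=3,interpolation=3))
v=[cv2.copyMakeBorder(x,0,450-x.shape[0],0,0,0) for x in v]
cv2.imwrite('pics/cv.png',np.hstack(v))"
```

```text
c1 [322.49906569 207.99487957] [4.3840e-01 1.7700e-01 2.0550e-01 3.1414e+00 4.0000e-04 1.7140e+00]
257 147
c2 [322.3756623  161.02361893] [4.4560e-01 1.2760e-01 1.6600e-01 3.1413e+00 1.0000e-04 1.7135e+00]
257 101
```

View pics/cv.png

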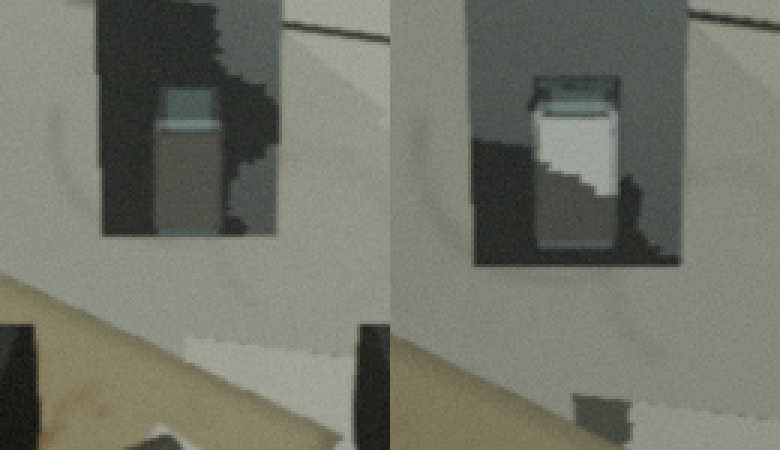

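Left crop: lid corners at (157,130), (221,130), (220,233) and (155,233). Right crop (x−390): (148,112), (226,112), (223,240) and (150,240). The lid is square to the tool, and the short cell stands apart, up the picture.

```bash
python3 -c "
from h import *
A,B_=load('c1'),load('c2')
f=lambda x,y:(257+x/3,147+y/3);g=lambda x,y:(257+x/3,101+y/3)
a=[f(157,130),f(221,130),f(220,233),f(155,233)];b=[g(148,112),g(226,112),g(223,240),g(150,240)]
T=np.array([tri(A,p,B_,q)[0] for p,q in zip(a,b)]);print(T,'c',T.mean(0))
for M,p in((A,a),(B_,b)):
    P=at_z(M,p,.058);print(P.round(4),P.mean(0));d=(P[2]+P[3]-P[0]-P[1]);print('yaw',np.arctan2(d[1],d[0]))
# rack corners near end
P=at_z(A,[f(102,235),f(277,235)],.016);print('rack end',P,at_z(B_,[g(474-390,265),g(681-390,265)],.016))
"
```

```text
[[0.42748645 0.17549291 0.05837063]
 [0.44562734 0.17808838 0.05829089]
 [0.4494121  0.14895979 0.06446285]
 [0.43148359 0.14632721 0.0643258 ]] c [0.43850237 0.16221707 0.06136254]
[[0.4275 0.1754 0.058 ]
 [0.4457 0.178  0.058 ]
 [0.4502 0.1464 0.058 ]
 [0.431  0.1436 0.058 ]] [0.43858211 0.16083451 0.058     ]
yaw -1.4436310697989807
[[0.4275 0.1754 0.058 ]
 [0.4456 0.178  0.058 ]
 [0.4496 0.1472 0.058 ]
 [0.432  0.1447 0.058 ]] [0.43867809 0.16136214 0.058     ]
yaw -1.4346826045406014
rack end [[0.41375105 0.12278674 0.016     ]
 [0.47317569 0.13138588 0.016     ]] [[0.41358351 0.12314867 0.016     ]
 [0.47296752 0.13169447 0.016     ]]
```

Call:
move_tool --pt "0.034 -0.002 0.01 0 0 0" --pt "0.034 -0.002 0.04 0 0 0" --pt "0.034 -0.002 0.07 0 0 0" --pt "0.034 -0.002 0.095 0 0 0" --pt "0.034 -0.002 0.115 0 0 0" --pt "0.034 -0.002 0.125 0 0 0" --pt "0.034 -0.002 0.129 0 0 0" --pt "0.034 -0.002 0.129 0 0 0" --finger_gap 0.05

```text
time: 12.15
ee_pos: [0.4382, 0.1611, 0.0371]
orientation: [3.141, -0.0, 1.714]
wrist_force: [0.3, -0.5, -1.2]
opening: 0.0502
grip_force: 0.0
```

Call:
move_tool --pt "0 0 0 0 0 0" --pt "0 0 0 0 0 0" --pt "0 0 0 0 0 0" --pt "0 0 0 0 0 0" --pt "0 0 0 0 0 0" --pt "0 0 0 0 0 0" --finger_gap 0 --clamp_n 30

```text
time: 12.9
ee_pos: [0.4383, 0.161, 0.0374]
orientation: [3.141, -0.0, 1.714]
wrist_force: [-0.1, 0.7, 7.3]
opening: 0.0193
grip_force: 29.7
```

Call:
move_tool --pt "0 0 -0.005 0 0 0" --pt "0 0 -0.015 0 0 0" --pt "0 0 -0.03 0 0 0" --pt "0 0 -0.06 0 0 0" --pt "0 0 -0.1 0 0 0" --pt "0 0 -0.14 0 0 0" --pt "0 0 -0.14 0 0 0" --pt "0 0 -0.14 0 0 0"

```text
time: 13.9
ee_pos: [0.4376, 0.1611, 0.1769]
orientation: [3.141, -0.0, 1.714]
wrist_force: [0.3, -0.1, -1.6]
opening: 0.0196
grip_force: 29.6
```

```bash
python3 -c "
from h import *
snap('d1')"
```

Call:
move_tool --pt "-0.01 0.01 -0.02 0 0 0.01" --pt "-0.035 0.036 -0.03 0 0 0.03" --pt "-0.065 0.066 -0.03 0 0 0.05" --pt "-0.095 0.097 -0.03 0 0 0.07" --pt "-0.125 0.127 -0.03 0 0 0.09" --pt "-0.15 0.153 -0.03 0 0 0.0975" --pt "-0.165 0.168 -0.03 0 0 0.0975" --pt "-0.17 0.173 -0.03 0 0 0.0975"

```text
time: 14.95
ee_pos: [0.6335, 0.0166, 0.2056]
orientation: [-3.14, 0.0, 1.615]
wrist_force: [-1.1, 0.4, -0.3]
opening: 0.0198
grip_force: 29.5
```

Call:
move_tool --pt "0 0 0 0 0 0" --pt "0 0 0 0 0 0" --pt "0 0 0 0 0 0"

```text
time: 15.32
ee_pos: [0.6329, 0.0182, 0.207]
orientation: [-3.141, -0.0, 1.618]
wrist_force: [-1.0, 0.7, -0.9]
opening: 0.0196
grip_force: 29.5
```

```bash
python3 -c "
from h import *
snap('d2')
o=bot.get_obs();print(o['ee_pos'],o['orientation'])"
```

```text
[0.63306126 0.01805742 0.20703487] [ 3.14153067e+00 -3.65785832e-04  1.61734931e+00]
```

Call:
move_tool --pt "-0.0005 0 0.015 0 0 0" --pt "-0.0005 0 0.035 0 0 0" --pt "-0.0005 0 0.055 0 0 0" --pt "-0.0005 0 0.072 0 0 0" --pt "-0.0005 0 0.086 0 0 0" --pt "-0.0005 0 0.095 0 0 0" --pt "-0.0005 0 0.0986 0 0 0" --pt "-0.0005 0 0.0986 0 0 0"

```text
time: 16.38
ee_pos: [0.6336, 0.0167, 0.1083]
orientation: [3.141, 0.0, 1.616]
wrist_force: [0.4, 0.6, -0.6]
opening: 0.0197
grip_force: 29.6
```

Call:
move_tool --pt "0 0 0 0 0 0" --pt "0 0 0 0 0 0" --pt "0 0 0 0 0 0"

```text
time: 16.75
ee_pos: [0.6336, 0.0168, 0.1085]
orientation: [3.141, -0.0, 1.616]
wrist_force: [-0.8, 0.2, -0.9]
opening: 0.0197
grip_force: 29.6
```

```bash
python3 -c "
from h import *
o=snap('e1');print(o['ee_pos'],o['orientation'])
M=load('e1');s=camrig.camera('side')[:,:,::-1];cv2.imwrite('pics/sideE.png',s);cv2.imwrite('pics/topE.png',camrig.camera('top')[:,:,::-1])
# predicted places of cell lid corners and lens
y=-1.5245;c,s_=np.cos(y),np.sin(y);m=np.array([.633,.0175,0])
w=lambda a,b,z:m+np.array([c*a-s_*b,s_*a+c*b,z])
pts=[w(-.018,-.009,.129),w(-.018,.009,.129),w(.018,.009,.129),w(.018,-.009,.129),w(-.042,0,.1)]
print(proj(M,pts)); print(proj(model('side'),[w(-.018,-.01,.075),w(.018,-.01,.075),w(.018,.01,.075),w(.018,-.01,.125),w(.018,.01,.125)]))
a=cv2.resize(cv2.imread('pics/e1.png')[100:400,215:425],(420,600),interpolation=3)
b=cv2.resize(s[150:300,365:460],(380,600),interpolation=3)
cv2.imwrite('pics/e1v.png',cv2.convertScaleAbs(np.hstack([a,b]),alpha=1.4))"
```

```text
[0.63361219 0.0168435  0.10848008] [ 3.14110422e+00 -5.25989163e-05  1.61636038e+00]
[[295.80559289 271.7856768 ]
 [344.56840536 271.78083844]
 [342.59081134 349.43158436]
 [298.27693707 349.41971741]
 [320.46947233 187.4413658 ]]
[[387.68399334 253.28020171]
 [399.80322274 266.39002111]
 [409.14908891 262.36620861]
 [403.30064954 245.46343898]
 [412.97303138 241.4800622 ]]
```

View pics/e1v.png

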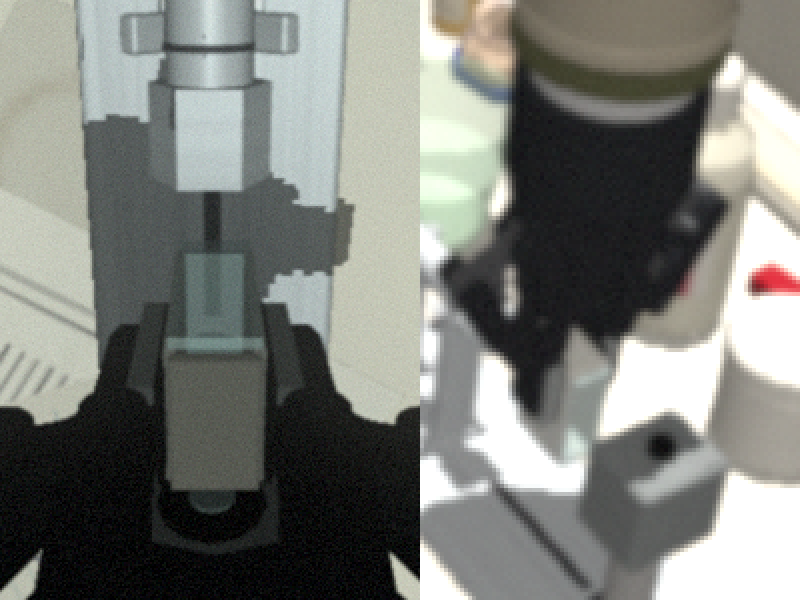

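The picture (my tenth) shows the cell upright in the path, with its lid at cols 165–265 (centre 215), lens head centre col 210 and aperture col ≈214. So the cell is about 0.7 mm too far along +y. I'll shift it and check tilt numerically.

Call:
move_tool --pt "0.0003 -0.0007 0 0 0 0" --pt "0.0003 -0.0007 0 0 0 0" --pt "0.0003 -0.0007 0 0 0 0" --pt "0.0003 -0.0007 0 0 0 0"

```text
time: 17.4
ee_pos: [0.6328, 0.0171, 0.1082]
orientation: [-3.142, 0.0, 1.616]
wrist_force: [-0.1, -0.5, -0.6]
opening: 0.0197
grip_force: 29.6
```

```bash
python3 -c "
from h import *
M=load('e1');y=-1.5245;c,s_=np.cos(y),np.sin(y);m=np.array([.6336,.0168,0])
w=lambda a,b,z:m+np.array([c*a-s_*b,s_*a+c*b,z])
print(((proj(M,[w(-.018,0,.075),w(-.018,0,.125),w(-.018,0,.129),w(.018,0,.129),w(.016,0,.129),w(-.016,0,.129)])-[215,100])*2).round(0))"
```

```text
[[214. 239.]
 [213. 336.]
 [213. 347.]
 [214. 502.]
 [214. 494.]
 [213. 356.]]
```

```bash
python3 -c "
from h import *
o=snap('e2');M=load('e2');y=-1.5245;c,s_=np.cos(y),np.sin(y);m=np.r_[o['ee_pos'][:2],0]
w=lambda a,b,z:m+np.array([c*a-s_*b,s_*a+c*b,z])
print(proj(M,[w(-.018,0,.075),w(-.018,0,.078),w(-.0155,0,.075),w(-.0155,0,.078),w(-.018,0,.125),w(-.018,0,.129)])[:,1].round(1))
im=cv2.imread('pics/e2.png').astype(float)
for cs in((311,316),(328,333)):
    print(cs);print([(r,*im[r,cs[0]:cs[1]].mean(0).round().astype(int)) for r in range(214,232)]);print([(r,*im[r,cs[0]:cs[1]].mean(0).round().astype(int)) for r in range(262,282)])
"
```

```text
[219.9 222.  224.3 226.5 268.4 273.9]
(311, 316)
[(214, np.int64(62), np.int64(63), np.int64(58)), (215, np.int64(62), np.int64(63), np.int64(59)), (216, np.int64(61), np.int64(61), np.int64(56)), (217, np.int64(62), np.int64(62), np.int64(58)), (218, np.int64(62), np.int64(64), np.int64(58)), (219, np.int64(62), np.int64(63), np.int64(58)), (220, np.int64(58), np.int64(58), np.int64(53)), (221, np.int64(58), np.int64(59), np.int64(52)), (222, np.int64(57), np.int64(58), np.int64(52)), (223, np.int64(58), np.int64(59), np.int64(52)), (224, np.int64(55), np.int64(54), np.int64(48)), (225, np.int64(51), np.int64(53), np.int64(46)), (226, np.int64(61), np.int64(60), np.int64(53)), (227, np.int64(76), np.int64(79), np.int64(68)), (228, np.int64(80), np.int64(82), np.int64(71)), (229, np.int64(80), np.int64(81), np.int64(70)), (230, np.int64(81), np.int64(82), np.int64(71)), (231, np.int64(80), np.int64(81), np.int64(69))]
[(262, np.int64(79), np.int64(81), np.int64(69)), (263, np.int64(78), np.int64(79), np.int64(70)), (264, np.int64(78), np.int64(81), np.int64(70)), (265, np.int64(79), 
[... 1991 characters left out ...]
.int64(66)), (268, np.int64(79), np.int64(82), np.int64(69)), (269, np.int64(93), np.int64(96), np.int64(80)), (270, np.int64(98), np.int64(100), np.int64(84)), (271, np.int64(96), np.int64(99), np.int64(83)), (272, np.int64(97), np.int64(101), np.int64(84)), (273, np.int64(94), np.int64(99), np.int64(82)), (274, np.int64(88), np.int64(91), np.int64(76)), (275, np.int64(69), np.int64(71), np.int64(62)), (276, np.int64(62), np.int64(63), np.int64(55)), (277, np.int64(49), np.int64(53), np.int64(49)), (278, np.int64(45), np.int64(49), np.int64(47)), (279, np.int64(50), np.int64(52), np.int64(52)), (280, np.int64(50), np.int64(56), np.int64(55)), (281, np.int64(58), np.int64(62), np.int64(61))]
```

The image edges at rows 220, 226.5 and 268.5 match the predictions of 219.9, 226.5 and 268.4, so the cell is upright and at the right height. Handing in.

```bash
python3 -c "
from plant import bot, camrig, job
print(job.hand_in())"
```

```text
the job is handed in; nothing more can be done
None
```

The lamp is lying released in the V-supports with its lens to the receiver, and the long cell is held upright and square in the beam by its frosted sides, within about 1 mm of the midpoint by my measurements; I handed the job in at about 17.5 s, and no verdict was returned.

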